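# Show the worn brake pad to the inspection camera

### The job

The worn brake pad, the one in the caliper bracket with the thin lining, is to be checked under the inspection camera without brake dust getting on the bench: first slide the dust tray along the bench into the fork of the camera stand, fully home against the crossbar, then draw the worn pad straight up out of the bracket. Finish while holding it still in the gripper above the tray, upright with its tab on top, the lining squarely facing the lens, centred on it and about 100 mm away. Slide the tray without lifting it, leave the other pad in its seat, and do not touch the camera or disturb the other things on the bench.

Things in the scene. Friction and masses are not known exactly. Their poses are not given: they have to be found in the camera images.
- camera_stand: Heavy fixed stand of the inspection camera, standing on the bench; its own -x axis is the way the camera looks, roughly to the robot. Origin on the bench. The dark steel foot is a fork open to -x: a crossbar 16 mm high, front face at x = -20 mm, and two legs 12 mm high and 14 mm thick, inner faces at y = +-71 mm, reaching to x = -172 mm. The post (at x = +15 mm) is 266 mm high.
- camera_head: The camera: black housing 50 mm wide, 44 mm high, on the post, with a round lens barrel (38 mm) to the front; clamped at a different height each time. Origin 22 mm behind the lens front. Must not be touched.
- lens (a point): Centre of the front of the camera lens, 170 to 230 mm above the bench. The axes are those of the stand: -x is the way the camera looks, z up.
- tray_home (a point): Where the centre of the tray (6 mm up) lies when the tray is home in the fork, its far edge against the crossbar and its grip outside: on the middle line between the legs, 65 mm in front of the crossbar. Axes of the stand.
- tray_floor (a point): Centre of the dust tray, 6 mm up. Bare sheet steel, 130 (x) x 120 (y) mm, rim 12 mm high, about 0.35 kg, loose on the bench. Its +x edge goes to the crossbar; on its -x edge stands the grip.
- tray_grip (a point): Middle of the tray's grip: an upright plate 10 mm thick (along the tray's x), 44 mm wide (y), up to 51 mm above the bench; this point is 26 mm above the bench, 60 mm from the tray's centre towards its -x edge. Axes of the tray. Pinch it from above across the 10 mm, above the 12 mm rim.
- caliper_bracket: Heavy fixed cast-iron disc-brake bracket, about 160 x 147 mm, 48 mm high; origin on the bench under its middle. Two pads stand upright in it, linings facing each other, steel plates at x = -26 mm (worn) and +26 mm (good). A pad's ears (8 mm each side) stand in upright grooves 8 mm wide, open at the top at 47 mm height: a pad comes out straight up, clear after 35 mm.
- lining (a point): Centre of the friction face of the worn pad: steel plate 6 mm thick, 92 mm wide (108 over the ears), 42 mm high, with a dark lining only 3 mm thick (76 x 36 mm) on one face; a steel tab on top, 67 mm above the plate's lower edge; about 0.2 kg. This point is 21 mm above that edge, 6 mm from the plate's mid-plane. x points straight out of the lining, z up to the tab, y along the width.
- worn_pad: The worn pad as a whole; origin at the middle of the lower edge of its steel plate, 10 mm above the bench while seated; axes as lining.
- worn_tab (a point): Middle of the steel tab of the worn pad, the place to pinch it from above (across its 6 mm, along x): 32 mm wide, free from 42 to 67 mm above the plate's lower edge; this point is 54 mm above that edge, 33 mm above and 6 mm behind the centre of the lining. Axes as lining.
- lining_front (a point): A point in the air 100 mm straight out from the centre of the worn lining: it comes to the lens when the pad is presented rightly.
- good_tab (a point): Middle of the tab of the other pad, of the same shape but with an 11 mm thick lining; it stays in its seat.
- tray: The whole dust tray; origin under the centre of its floor.
- screwdriver: Bystander, to be left alone: flat screwdriver with a red handle, 206x29x29 mm, lying at the front left.
- plug_box: Bystander, to be left alone: small upright blue carton, 26x26x85 mm, at the right.
- tape: Bystander, to be left alone: black tape measure, 44x90x69 mm, at the right.
- nail_carton: Bystander, to be left alone: brown carton, 50x85x42 mm, at the left.

How it is judged:
By the outcome, as a careful person would: the job done as asked, in the order asked, and still so for the second after the job is handed in, while the arm keeps its last pose, push and grip.
It also fails if it takes over 58 s, if anything falls off the work surface, if the arm or the gripper's body presses on something with over 40 N, if the wrist force passes 120 N, or if a joint passes its speed limit or range.

### The arm

A 7-joint arm with a two-finger parallel gripper is mounted at the origin on a cart in front of the work surface, level with it; the furniture and walls round the work are solid. World frame = base frame: x ahead of the robot, y to its left, z up, the work surface at z = 0. Lengths are in m, angles in rad, forces in N, time in s.
With the tool pointing down it reaches from about 0.425 to 1.025 m from the base axis. Payload 3.6 kg.
Tool frame: the origin (TCP) lies on the centre line of the jaws, within the pads' length; the fingertips stand 19 mm ahead of it and the grasp point (between the pads) is the TCP (robot.nose_length is the distance from the TCP to the fingertips, in m); z points along the fingers, y is the line along which they close (so a half turn about z gives the same grasp; the last joint's range is limited). The gripper opens to 85 mm and grips with 20 to 120 N. Pads are 22 mm wide; open, the fingers measure 114 mm over their backs; the gripper's body (76 mm by 85 mm) begins 54 mm behind the grasp point. The pads swing forward as they close: fully open they stand 13 mm farther back than shut.
Start: joints at [-1.198, 0.591, 0.048, 1.609, -0.033, 0.943, -0.034], TCP at [0.326, 0.648, 0.25] pointing down, gripper open.
Joint ranges: [-2.69, 2.69], [-0.47, 2.24], [-1.27, 1.36], [0.19, 2.51], [-1.53, 4.68], [0.08, 2.07], [-3.09, 3.09]. Speed limits (rad/s): [2.57, 2.57, 3.14, 3.14, 3.14, 3.14, 3.14].

### API

Orientations are given as a 3x3 rotation matrix whose columns are the frame's x, y, z axes.
In Python, from cell import sensors, cams, robot gives the robot as it stands.
- The arm moves only by the tool apply_moves, never from a script. Its argument "rows" is a list of rows, each an object of numbers: "x", "y", "z": the shift along the world's x, y, z in cm; "roll": the turn about the world's z in rad; "fingers": the opening, from 0 (shut) to 1 (fully open). In form: [{"x": .., "y": .., "z": .., "roll": .., "fingers": ..}, ...]. A call has 1 to 12 rows; each row is the pose to reach, as a shift and turn from the pose commanded when the call began; what a row does not reach only later rows make up. A row lasts 1/8 s, in which the tool goes at most 62.5 mm and 10.7 degrees, less where a joint would pass 70% of its speed; a pose out of reach is approached as far as the arm can. A call with a gripper value outside its range is refused whole. The fingers move at their own pace and stop on an object; "force" is the grip in N (left out, the last holds). Time passes only in rows, so rows that repeat a pose let the fingers close. It gives the time, the measured TCP pose, the force, the opening and the grip force at its end, in the units of the state.
- sensors.read_state(): the state, without advancing time (a new reading comes with each control period).
- cams.snapshot(name): name is "side" or "top"; returns a dict with "img" (480x640x3 uint8, red, green, blue), "K" (3x3 intrinsics, pixels), "k1" (the pictures are not rectified: a ray, as slopes to the right and down, at radius r is drawn at 1 + k1 r^2 times it, then the intrinsics apply), "R" (3x3) and "t" (3): a world point X has camera coordinates R X + t. Camera axes: x right, y down, z forward; pixel columns grow to the right and rows downward; lengths in m; the calibration is good to about 2 mm. A picture is of the moment at which its call begins. There is no depth.
- robot.job_done(): hands the job in; it is judged then, once.
The state is a dict: "clock": time; "joint_positions": joint angles; "qd": joint speeds; "tau": joint torques, N m; "tool_pos": TCP position; "eef_rot": TCP orientation; "force": force on the tool from outside, world axes, zero at the start; "torque": the same for the moment, N m; "finger_gap": finger opening in m; "grip_force": force on a finger pad.
Only numpy, scipy, OpenCV 4.12 (cv2) and the standard library are available. Lean on these libraries where they do the work, as an engineer would, in place of code of your own. Each camera call takes 0.05 s, during which the arm holds its last target. There are 200 camera calls.

## Working session

There is one attempt and no reset: what is moved stays moved. The work goes in short steps, Python scripts to look and compute and a tool call to move; the robot and the scene stay as the last step left them, time stands still between calls to the robot, and variables do not carry over. Pictures are saved under pics/ and viewed, at most 10 in all, crops included, and the job is handed in when it is done.

Besides the shell and the picture viewer there is one more tool, called by a JSON object that holds its "method" and its "body", one argument or row to a line. apply_moves: Moves the arm, as the interface text tells. Its arguments: {"type":"object","properties":{"rows":{"type":"array"},"force":{"type":"number"}},"required":["rows"]}

```bash
mkdir -p pics; cat > h.py <<'E'
import numpy as np,cv2
from cell import sensors,cams,robot
def snap(name,fn=None):
    s=cams.snapshot(name)
    if fn: cv2.imwrite('pics/'+fn,s['img'][:,:,::-1])
    return s
def und(s,uv):
    uv=np.array(uv,float).reshape(-1,2);K=s['K']
    return cv2.undistortPointsIter(uv.reshape(-1,1,2),np.array(K,float),np.array([s['k1'],0,0,0,0.]),None,None,(3,50,1e-10)).reshape(-1,2)
def ray(s,uv):
    n=und(s,uv);R=np.array(s['R']);c=-R.T@np.array(s['t'])
    return c,np.c_[n,np.ones(len(n))]@R
def plane(s,uv,z):
    c,d=ray(s,uv);return c+d*((z-c[2])/d[:,2])[:,None]
def tri(s1,u1,s2,u2):
    c1,d1=ray(s1,u1);c2,d2=ray(s2,u2);o=[]
    for a,b in zip(d1,d2):
        k=np.linalg.lstsq(np.c_[a,-b],c2-c1,rcond=None)[0]
        p,q=c1+a*k[0],c2+b*k[1];o.append(np.r_[(p+q)/2,np.linalg.norm(p-q)])
    return np.array(o)
def proj(s,X):
    X=np.array(X,float).reshape(-1,3)
    return cv2.projectPoints(X,cv2.Rodrigues(np.array(s['R'],float))[0],np.array(s['t'],float),np.array(s['K'],float),np.array([s['k1'],0,0,0,0.]))[0].reshape(-1,2)
E
python3 - <<'E'
from h import *
np.set_printoptions(precision=4,suppress=True)
for n in('side','top'):
    s=snap(n,n+'0.png');R=np.array(s['R']);print(n,-R.T@s['t'],R[2],s['K'][0][0],s['k1'])
print(sensors.read_state())
E
```

```text
side [0.1656 1.1614 1.0722] [ 0.2519 -0.7479 -0.6141] 439.73562916781685 -0.04629414417641864
top [0.168  0.1384 1.5845] [ 0.2676 -0.0772 -0.9604] 546.8007336739564 -0.05540443551561571
{'clock': 0.1, 'joint_positions': array([-1.1985,  0.592 ,  0.0483,  1.6097, -0.0333,  0.9427, -0.0337]), 'qd': array([ 0.0008, -0.0013,  0.0011, -0.0029,  0.0009,  0.0012, -0.0001]), 'tau': array([  0.0045, -54.9995,   1.5531, -19.8825,   0.0097,   0.0038,
        -0.    ]), 'tool_pos': array([0.3253, 0.6471, 0.2493]), 'eef_rot': array([[-0.8935,  0.4491, -0.0008],
       [ 0.4491,  0.8935, -0.0018],
       [-0.0001, -0.002 , -1.    ]]), 'force': array([ 0.1919, -0.0381,  0.4081]), 'torque': array([ 0.0199, -0.0218,  0.0578]), 'grip_force': 0.0, 'finger_gap': 0.08515606478168848}
```

View pics/top0.png

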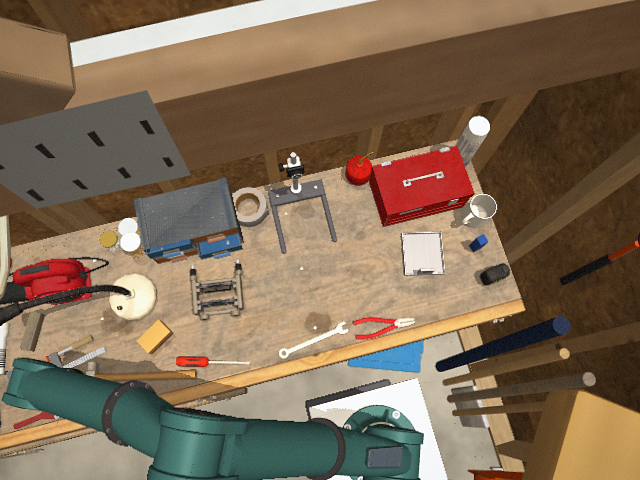

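View pics/side0.png

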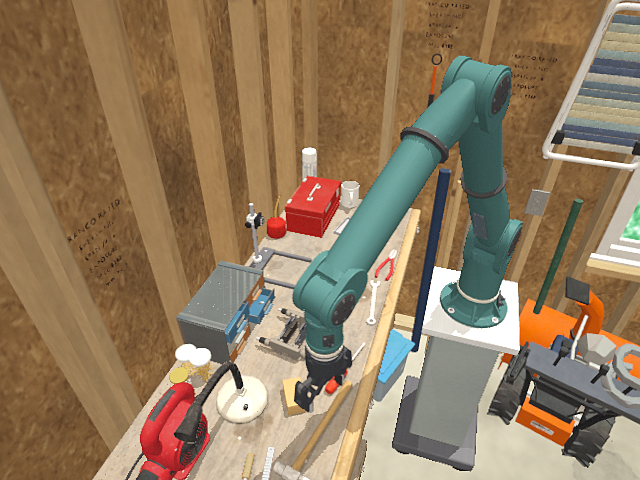

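The top view shows the fork (crossbar near (298,190), legs ending at (283,250) and (334,240)), the bracket at (217,290) and the tray at (423,254). In the side view the camera head is at (255,220). I'll enlarge crops to pick pixels.

```bash
python3 - <<'E'
import cv2,numpy as np
a=cv2.imread('pics/top0.png')
def c(x,y,w,h,k): return cv2.resize(a[y:y+h,x:x+w],None,fx=k,fy=k,interpolation=cv2.INTER_CUBIC)
A=c(180,255,75,75,5.3);B=c(390,220,75,75,5.3);C=c(262,145,150,37,5.3)[:196];D=c(262,145,80,112,5.3)
A=cv2.resize(A,(400,400));B=cv2.resize(B,(400,400))
cv2.imwrite('pics/cropA.png',np.hstack([A,B]))
cv2.imwrite('pics/cropB.png',D)
E
```

```text
(no output)
```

View pics/cropA.png

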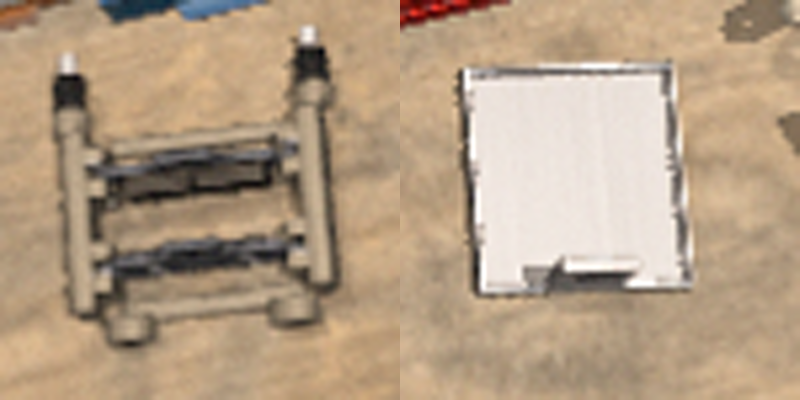

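View pics/cropB.png

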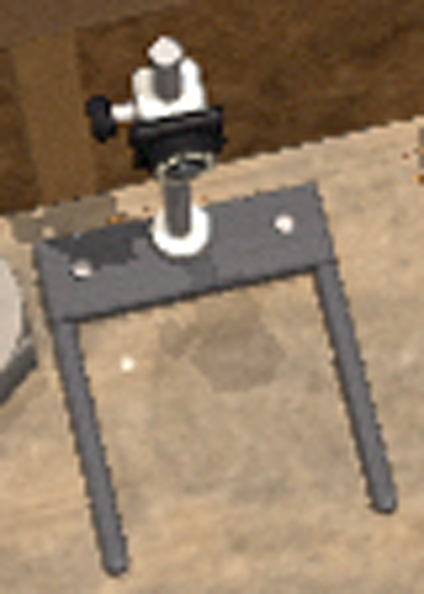

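The crops show the tray's rim corners, its grip plate at its lower edge, the fork's crossbar and legs, and both pads as dark lines across the bracket. I'll compute the poses from these picks.

```bash
python3 - <<'E'
from h import *
np.set_printoptions(precision=4,suppress=True)
s=snap('top')
off=lambda p,o,k:(np.array(p,float)+0.5)/k-0.5+np.array(o)
def fixw(P):
    print(np.round(P[:,:2],4).tolist())
T=plane(s,off([[63,68],[276,63],[292,288],[80,293]],(390,220),5.333),.012)  # TL TR BR BL
fixw(T);c=T.mean(0);xd=(T[0]+T[1]-T[2]-T[3]);print('tray c',c,'yaw',np.degrees(np.arctan2(xd[1],xd[0])),'size',np.linalg.norm(T[0]-T[1]),np.linalg.norm(T[0]-T[3]))
g=plane(s,off([[165,262],[240,264]],(390,220),5.333),.051);fixw(g);print('grip top edge mid',g.mean(0),np.linalg.norm(g[0]-g[1]))
F=plane(s,off([[115,565],[382,505],[68,320],[329,262]],(262,145),5.3),.012);fixw(F)
t=F[0]-F[2]+F[1]-F[3];print('legs yaw',np.degrees(np.arctan2(-t[1],-t[0])),'gap',np.linalg.norm(F[0]-F[1]),np.linalg.norm(F[2]-F[3]))
C=plane(s,off([[35,243],[315,185],[58,322],[318,265]],(262,145),5.3),.016);fixw(C);e=C[2]-C[3];print('crossbar yaw',np.degrees(np.arctan2(e[1],e[0]))-90)
P=plane(s,off([[105,172],[290,150],[105,268],[300,247]],(180,255),5.333),.047);fixw(P)
for a,b in((0,1),(2,3)):
    e=P[a]-P[b];print('pad',(P[a]+P[b])/2,np.linalg.norm(e),np.degrees(np.arctan2(e[1],e[0]))-90)
st=sensors.read_state();print('tcp',st['tool_pos'],st['clock'])
E
```

```text
[[0.5702, -0.2396], [0.5428, -0.358], [0.4162, -0.3257], [0.4432, -0.2106]]
tray c [ 0.4931 -0.2835  0.012 ] yaw -13.579245259818364 size 0.12149880183775892 0.13027464535581984
[[0.4412, -0.2517], [0.4299, -0.2909]]
grip top edge mid [ 0.4356 -0.2713  0.051 ] 0.04083044823295754
[[0.6021, 0.1189], [0.5985, -0.0355], [0.7509, 0.1108], [0.7479, -0.044]]
legs yaw -3.179943820165518 gap 0.15445567602931407 0.15473283802311708
[[0.8003, 0.1184], [0.7949, -0.0478], [0.7497, 0.1167], [0.7462, -0.0369]]
crossbar yaw -1.2928753582903312
[[0.5498, 0.3772], [0.5368, 0.2783], [0.4988, 0.3874], [0.484, 0.2843]]
pad [0.5433 0.3277 0.047 ] 0.09975339938043107 -7.492073232180502
pad [0.4914 0.3358 0.047 ] 0.10412482788635721 -8.175374372214478
tcp [0.3254 0.6472 0.2494] 0.15
```

{"method": "apply_moves", "body": {
  "rows": [
    {"x": 1.8,"y": -5.6,"roll": -0.084},
    {"x": 3.6,"y": -11.2,"roll": -0.168},
    {"x": 5.4,"y": -16.8,"roll": -0.252},
    {"x": 7.2,"y": -22.4,"roll": -0.336},
    {"x": 9,"y": -28,"roll": -0.42},
    {"x": 10.8,"y": -33.6,"roll": -0.504},
    {"x": 12.6,"y": -39.2,"roll": -0.588},
    {"x": 14.4,"y": -44.8,"roll": -0.672},
    {"x": 14,"y": -50.8,"roll": -0.756},
    {"x": 13.6,"y": -56.8,"roll": -0.84},
    {"x": 13.2,"y": -62.8,"roll": -0.924},
    {"x": 12.8,"y": -68.8,"roll": -1.008}
  ]
}}

```text
invalid input at $.rows[0]: expected keys x, y, z, roll, fingers
```

{"method": "apply_moves", "body": {
  "rows": [
    {"x": 1.8,"y": -5.6,"z": 0,"roll": -0.084,"fingers": 1},
    {"x": 3.6,"y": -11.2,"z": 0,"roll": -0.168,"fingers": 1},
    {"x": 5.4,"y": -16.8,"z": 0,"roll": -0.252,"fingers": 1},
    {"x": 7.2,"y": -22.4,"z": 0,"roll": -0.336,"fingers": 1},
    {"x": 9,"y": -28,"z": 0,"roll": -0.42,"fingers": 1},
    {"x": 10.8,"y": -33.6,"z": 0,"roll": -0.504,"fingers": 1},
    {"x": 12.6,"y": -39.2,"z": 0,"roll": -0.588,"fingers": 1},
    {"x": 14.4,"y": -44.8,"z": 0,"roll": -0.672,"fingers": 1},
    {"x": 14,"y": -50.8,"z": 0,"roll": -0.756,"fingers": 1},
    {"x": 13.6,"y": -56.8,"z": 0,"roll": -0.84,"fingers": 1},
    {"x": 13.2,"y": -62.8,"z": 0,"roll": -0.924,"fingers": 1},
    {"x": 12.8,"y": -68.8,"z": 0,"roll": -1.008,"fingers": 1}
  ]
}}

```text
clock: 1.65
tool_pos: [0.4533, -0.042, 0.2505]
eef_rot: [[-0.095, 0.996, 0.001], [0.996, 0.095, 0.0], [0.0, 0.001, -1.0]]
force: [0.8, -0.1, 0.6]
finger_gap: 0.0856
grip_force: 0.0
```

```bash
python3 - <<'E'
from h import *
s=snap('side','side1.png');a=cv2.imread('pics/side1.png')
f=lambda x,y,w,h,W,H:cv2.resize(a[y:y+h,x:x+w],(W,H),interpolation=cv2.INTER_CUBIC)
# bracket 245..325 x 295..375 ; head 225..285 x 195..255
cv2.imwrite('pics/cropC.png',np.hstack([f(245,300,80,80,400,400),f(230,195,60,60,400,400)]))
E
```

```text
(no output)
```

View pics/cropC.png

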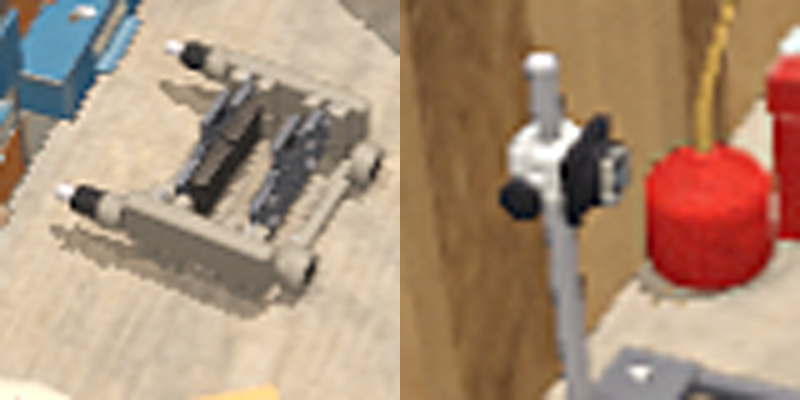

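The bracket crop shows that the far pad has the thick lining (brown block near (235,140)) and the near pad is thin, so the near pad is the worn one and its lining faces ahead. The lens front is near crop pixel (620,172). Next is the tray grip, along with a first estimate of the lens position.

```bash
python3 - <<'E'
from h import *
np.set_printoptions(precision=4,suppress=True)
a=snap('side');b=snap('top')
o=lambda p,o,k:(np.array(p,float)+0.5)/k-0.5+np.array(o)
# lens front, post top
u1=[o((220,172),(230,195),6.667),o((140,62),(230,195),6.667)]
u2=[o((188,166),(262,145),5.3),o((165,48),(262,145),5.3)]
print(tri(a,u1,b,u2))
print(sensors.read_state()['tool_pos'])
E
```

```text
[[0.7466 0.0352 0.2048 0.0014]
 [0.786  0.0355 0.2647 0.0013]]
[ 0.4528 -0.0437  0.2505]
```

{"method": "apply_moves", "body": {
  "rows": [
    {"x": -0.4,"y": -5,"z": 0,"roll": -0.09,"fingers": 0.6},
    {"x": -0.8,"y": -11,"z": 0,"roll": -0.18,"fingers": 0.6},
    {"x": -1.2,"y": -17,"z": 0,"roll": -0.27,"fingers": 0.6},
    {"x": -1.6,"y": -22.8,"z": -3,"roll": -0.334,"fingers": 0.6},
    {"x": -1.8,"y": -22.8,"z": -8,"roll": -0.334,"fingers": 0.6},
    {"x": -1.8,"y": -22.8,"z": -13,"roll": -0.334,"fingers": 0.6},
    {"x": -1.8,"y": -22.8,"z": -13,"roll": -0.334,"fingers": 0.6}
  ]
}}

```text
clock: 2.68
tool_pos: [0.4342, -0.2655, 0.1173]
eef_rot: [[0.233, 0.973, -0.007], [0.973, -0.233, 0.005], [0.003, -0.008, -1.0]]
force: [0.5, 0.8, 1.0]
finger_gap: 0.0512
grip_force: 0.0
```

```bash
python3 - <<'E'
from h import *
s=snap('top','top1.png');a=cv2.imread('pics/top1.png')
f=lambda x,y,w,h,W,H:cv2.resize(a[y:y+h,x:x+w],(W,H),interpolation=cv2.INTER_CUBIC)
cv2.imwrite('pics/cropD.png',np.hstack([f(180,255,75,75,400,400),f(390,220,75,75,400,400)]))
st=sensors.read_state();print(st['tool_pos'],st['eef_rot'],st['joint_positions'])
E
```

```text
[ 0.43556979 -0.26665372  0.11938253] [[ 0.23280827  0.97251848 -0.00284747]
 [ 0.97252137 -0.23280222  0.00230362]
 [ 0.00157741 -0.00330553 -0.99999329]] [ 0.18342633  0.56628176  0.37920472  2.19241964 -0.46303093  0.46230354
  0.69381296]
```

View pics/cropD.png

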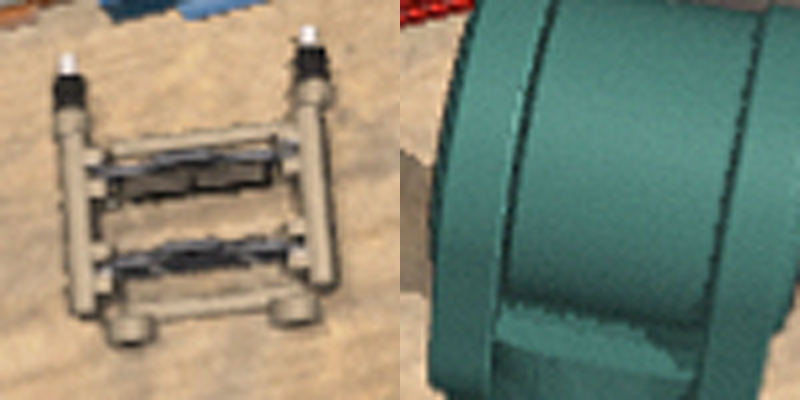

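The view is blocked by the arm, but the bracket is unchanged. I'll descend on the grip and close.

{"method": "apply_moves", "body": {
  "rows": [
    {"x": 0,"y": -0.2,"z": -4,"roll": 0,"fingers": 0.6},
    {"x": 0,"y": -0.2,"z": -7,"roll": 0,"fingers": 0.6},
    {"x": 0,"y": -0.2,"z": -8.4,"roll": 0,"fingers": 0.6},
    {"x": 0,"y": -0.2,"z": -8.4,"roll": 0,"fingers": 0.6},
    {"x": 0,"y": -0.2,"z": -8.4,"roll": 0,"fingers": 0.3},
    {"x": 0,"y": -0.2,"z": -8.4,"roll": 0,"fingers": 0},
    {"x": 0,"y": -0.2,"z": -8.4,"roll": 0,"fingers": 0},
    {"x": 0,"y": -0.2,"z": -8.4,"roll": 0,"fingers": 0},
    {"x": 0,"y": -0.2,"z": -8.4,"roll": 0,"fingers": 0}
  ],
  "force": 40
}}

```text
clock: 3.85
tool_pos: [0.4359, -0.2703, 0.0373]
eef_rot: [[0.235, 0.972, 0.001], [0.972, -0.235, -0.0], [0.0, 0.001, -1.0]]
force: [-1.0, 2.1, 6.0]
finger_gap: 0.0092
grip_force: 40.2
```

{"method": "apply_moves", "body": {
  "rows": [
    {"x": 0.0,"y": 2,"z": 0,"roll": 0,"fingers": 0},
    {"x": 0.1,"y": 5,"z": 0,"roll": 0.02,"fingers": 0},
    {"x": 0.2,"y": 8,"z": 0,"roll": 0.05,"fingers": 0},
    {"x": 0.3,"y": 11,"z": 0,"roll": 0.08,"fingers": 0},
    {"x": 0.4,"y": 14,"z": 0,"roll": 0.1,"fingers": 0},
    {"x": 0.5,"y": 17,"z": 0,"roll": 0.12,"fingers": 0},
    {"x": 0.6,"y": 20,"z": 0,"roll": 0.14,"fingers": 0},
    {"x": 0.7,"y": 23,"z": 0,"roll": 0.16,"fingers": 0},
    {"x": 0.8,"y": 26,"z": 0,"roll": 0.18,"fingers": 0},
    {"x": 0.9,"y": 29,"z": 0,"roll": 0.19,"fingers": 0},
    {"x": 0.9,"y": 31.6,"z": 0,"roll": 0.202,"fingers": 0},
    {"x": 0.9,"y": 31.6,"z": 0,"roll": 0.202,"fingers": 0}
  ]
}}

```text
clock: 5.35
tool_pos: [0.4458, 0.0486, 0.0373]
eef_rot: [[0.032, 0.999, 0.003], [0.999, -0.032, 0.001], [0.001, 0.003, -1.0]]
force: [1.5, 2.3, 8.9]
finger_gap: 0.0094
grip_force: 40.6
```

```bash
python3 - <<'E'
from h import *
s=snap('top','top2.png');a=cv2.imread('pics/top2.png')
cv2.imwrite('pics/cropE.png',cv2.resize(a[160:310,230:430],(800,600),interpolation=cv2.INTER_CUBIC))
E
```

```text
(no output)
```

View pics/cropE.png

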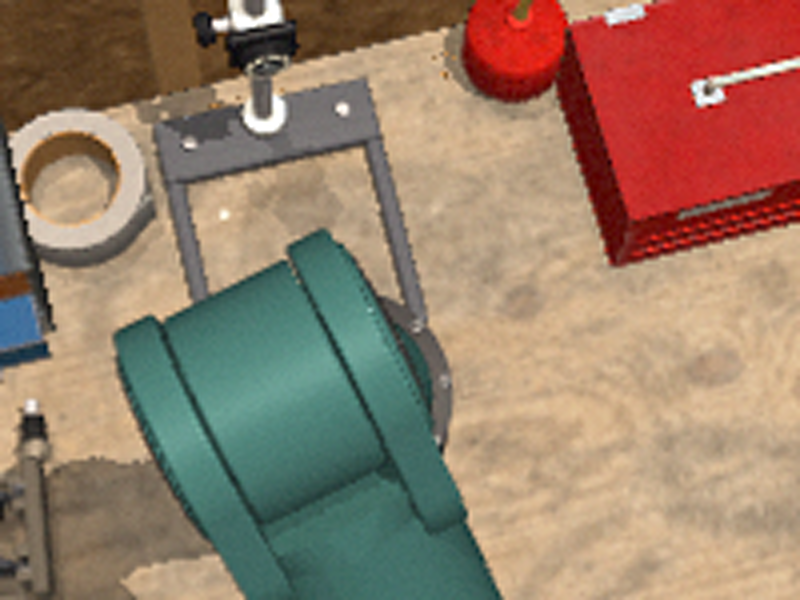

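The view is mostly blocked by the arm; only the fork is clear (crossbar near (270,150), right leg tip near (418,325)). I'll slide in along the middle line and watch the force.

{"method": "apply_moves", "body": {
  "rows": [
    {"x": 0,"y": 0,"z": 0,"roll": 0,"fingers": 0},
    {"x": 2,"y": -0.2,"z": 0,"roll": 0,"fingers": 0},
    {"x": 4,"y": -0.3,"z": 0,"roll": 0,"fingers": 0},
    {"x": 6,"y": -0.4,"z": 0,"roll": 0,"fingers": 0},
    {"x": 8,"y": -0.5,"z": 0,"roll": 0,"fingers": 0},
    {"x": 10,"y": -0.6,"z": 0,"roll": 0,"fingers": 0},
    {"x": 12,"y": -0.7,"z": 0,"roll": 0,"fingers": 0},
    {"x": 14,"y": -0.7,"z": 0,"roll": 0,"fingers": 0},
    {"x": 15.5,"y": -0.7,"z": 0,"roll": 0,"fingers": 0},
    {"x": 15.5,"y": -0.7,"z": 0,"roll": 0,"fingers": 0}
  ]
}}

```text
clock: 6.65
tool_pos: [0.5957, 0.0404, 0.0373]
eef_rot: [[0.034, 0.999, -0.007], [0.999, -0.034, 0.003], [0.003, -0.007, -1.0]]
force: [-7.0, -0.1, 14.1]
finger_gap: 0.0094
grip_force: 41.5
```

{"method": "apply_moves", "body": {
  "rows": [
    {"x": 0.4,"y": 0,"z": 0,"roll": 0,"fingers": 0},
    {"x": 0.8,"y": 0,"z": 0,"roll": 0,"fingers": 0},
    {"x": 1.2,"y": 0,"z": 0,"roll": 0,"fingers": 0},
    {"x": 1.5,"y": 0,"z": 0,"roll": 0,"fingers": 0},
    {"x": 1.5,"y": 0,"z": 0,"roll": 0,"fingers": 0}
  ]
}}

```text
clock: 7.28
tool_pos: [0.607, 0.0403, 0.0373]
eef_rot: [[0.035, 0.999, -0.013], [0.999, -0.034, 0.004], [0.004, -0.014, -1.0]]
force: [-14.3, 0.1, 21.1]
finger_gap: 0.0096
grip_force: 43.9
```

{"method": "apply_moves", "body": {
  "rows": [
    {"x": 0,"y": 0,"z": 0.1,"roll": 0,"fingers": 0},
    {"x": 0,"y": 0,"z": 0.1,"roll": 0,"fingers": 0},
    {"x": 0,"y": 0,"z": 0.1,"roll": 0,"fingers": 0}
  ]
}}

```text
clock: 7.65
tool_pos: [0.6121, 0.0405, 0.0373]
eef_rot: [[0.034, 0.999, -0.005], [0.999, -0.034, 0.002], [0.002, -0.005, -1.0]]
force: [-6.1, 0.6, 7.9]
finger_gap: 0.0095
grip_force: 40.5
```

Friction has dropped. I'll press on slowly.

{"method": "apply_moves", "body": {
  "rows": [
    {"x": 0.3,"y": 0,"z": 0,"roll": 0,"fingers": 0},
    {"x": 0.6,"y": 0,"z": 0,"roll": 0,"fingers": 0},
    {"x": 0.9,"y": 0,"z": 0,"roll": 0,"fingers": 0},
    {"x": 0.9,"y": 0,"z": 0,"roll": 0,"fingers": 0},
    {"x": 0.9,"y": 0,"z": 0,"roll": 0,"fingers": 0}
  ]
}}

```text
clock: 8.28
tool_pos: [0.6209, 0.0401, 0.0373]
eef_rot: [[0.034, 0.999, -0.005], [0.999, -0.034, 0.002], [0.002, -0.005, -1.0]]
force: [-5.2, 0.2, 8.4]
finger_gap: 0.0095
grip_force: 40.6
```

{"method": "apply_moves", "body": {
  "rows": [
    {"x": 0.3,"y": 0,"z": 0,"roll": 0,"fingers": 0},
    {"x": 0.6,"y": 0,"z": 0,"roll": 0,"fingers": 0},
    {"x": 0.6,"y": 0,"z": 0,"roll": 0,"fingers": 0},
    {"x": 0.6,"y": 0,"z": 0,"roll": 0,"fingers": 0}
  ]
}}

```text
clock: 8.78
tool_pos: [0.622, 0.04, 0.0373]
eef_rot: [[0.034, 0.999, -0.015], [0.999, -0.034, 0.004], [0.003, -0.015, -1.0]]
force: [-15.0, 2.1, 17.3]
finger_gap: 0.0095
grip_force: 44.4
```

{"method": "apply_moves", "body": {
  "rows": [
    {"x": 0.3,"y": 0,"z": 0.1,"roll": 0,"fingers": 0},
    {"x": 0.6,"y": 0,"z": 0.1,"roll": 0,"fingers": 0},
    {"x": 0.8,"y": 0,"z": 0.1,"roll": 0,"fingers": 0},
    {"x": 0.8,"y": 0,"z": 0.1,"roll": 0,"fingers": 0},
    {"x": 0.8,"y": 0,"z": 0.1,"roll": 0,"fingers": 0}
  ]
}}

```text
clock: 9.4
tool_pos: [0.6225, 0.0391, 0.0374]
eef_rot: [[0.034, 0.999, -0.029], [0.999, -0.034, 0.004], [0.003, -0.029, -1.0]]
force: [-25.1, -0.1, 23.3]
finger_gap: 0.0097
grip_force: 58.9
```

The tray has stalled against the crossbar. I'll relax the push, release, lift and take a look.

{"method": "apply_moves", "body": {
  "rows": [
    {"x": -0.5,"y": 0,"z": 0,"roll": 0,"fingers": 0},
    {"x": -1.0,"y": 0,"z": 0,"roll": 0,"fingers": 0},
    {"x": -1.1,"y": 0,"z": 0,"roll": 0,"fingers": 0.3},
    {"x": -1.1,"y": 0,"z": 0,"roll": 0,"fingers": 0.5},
    {"x": -1.1,"y": 0,"z": 0,"roll": 0,"fingers": 0.5},
    {"x": -1.1,"y": 0,"z": 2,"roll": 0,"fingers": 0.5},
    {"x": -1.1,"y": 0,"z": 6,"roll": 0,"fingers": 0.5},
    {"x": -1.1,"y": 0,"z": 11,"roll": 0,"fingers": 0.5},
    {"x": -5,"y": 3,"z": 14,"roll": -0.03,"fingers": 0.5},
    {"x": -9,"y": 7,"z": 14,"roll": -0.05,"fingers": 0.5},
    {"x": -13,"y": 11,"z": 14,"roll": -0.07,"fingers": 0.5},
    {"x": -14,"y": 16,"z": 14,"roll": -0.09,"fingers": 0.5}
  ]
}}

```text
clock: 10.9
tool_pos: [0.4948, 0.1987, 0.1796]
eef_rot: [[0.128, 0.992, -0.002], [0.992, -0.128, 0.001], [0.001, -0.002, -1.0]]
force: [0.9, 0.9, -0.2]
finger_gap: 0.0424
grip_force: 0.0
```

```bash
python3 - <<'E'
from h import *
s=snap('top','top3.png');a=cv2.imread('pics/top3.png')
cv2.imwrite('pics/cropF.png',cv2.resize(a[160:280,220:360],(700,600),interpolation=cv2.INTER_CUBIC))
print(sensors.read_state()['tool_pos'])
E
```

```text
[0.49423895 0.20878367 0.17884633]
```

View pics/cropF.png

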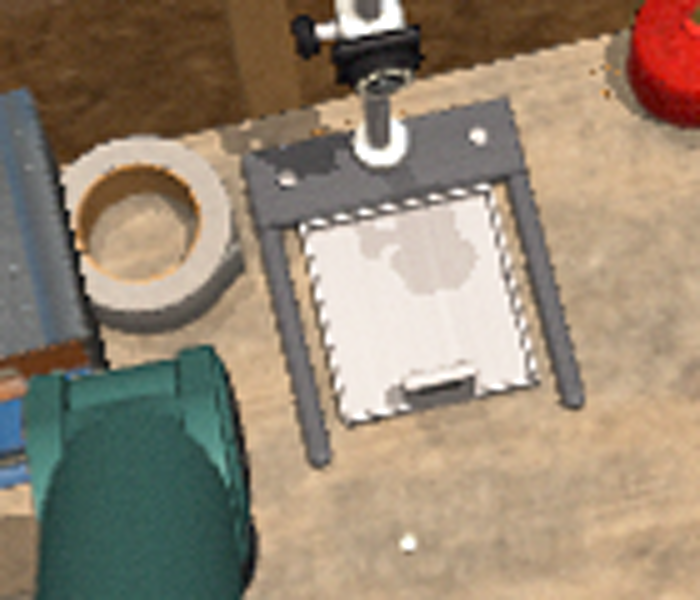

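The tray is home: its far rim at about (395,205) lies along the crossbar, with even gaps to the legs. Now a close look at the pads in both earlier unobstructed pictures.

```bash
python3 - <<'E'
from h import *
np.set_printoptions(precision=4,suppress=True)
s=snap('top')
o=lambda p,o,k:(np.array(p,float)+0.5)/k-0.5+np.array(o)
T=plane(s,o([[300,222],[490,188],[537,380],[347,422]],(220,160),5),.012);c=T.mean(0)
xd=T[0]+T[1]-T[2]-T[3];yd=T[0]+T[3]-T[1]-T[2];print(T[:,:2],c,np.degrees(np.arctan2(xd[1],xd[0])),np.degrees(np.arctan2(yd[1],yd[0]))-90)
a=cv2.imread('pics/top1.png');b=cv2.imread('pics/side1.png')
f=lambda a,x,y:cv2.resize(a[y:y+50,x:x+50],(400,400),interpolation=cv2.INTER_CUBIC)
z=np.hstack([f(a,193,270),f(b,272,312)]);z=cv2.convertScaleAbs(z,alpha=1.8)
cv2.imwrite('pics/cropG.png',z)
E
```

```text
[[ 0.75    0.0947]
 [ 0.7425 -0.0233]
 [ 0.6164 -0.0196]
 [ 0.6195  0.0971]] [0.6821 0.0372 0.012 ] -1.357841669949479 -2.5850694105886447
```

View pics/cropG.png

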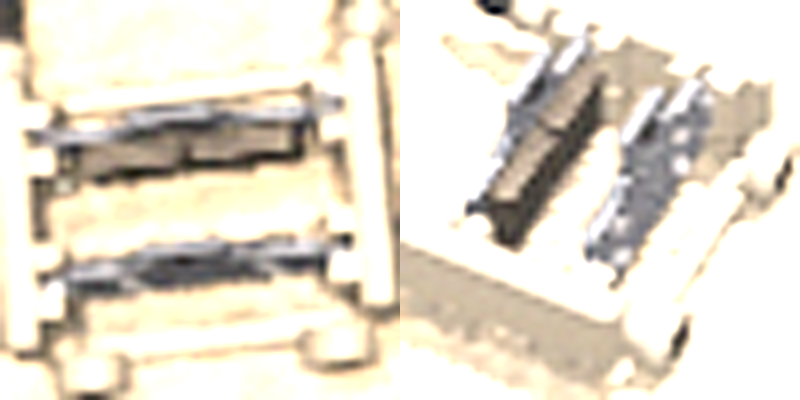

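```bash
python3 - <<'E'
from h import *
np.set_printoptions(precision=4,suppress=True)
s=snap('top');b=snap('side')
o=lambda p,o,k=8:(np.array(p,float)+0.5)/k-0.5+np.array(o)
u=[o((187,247),(193,270)),o((185,113),(193,270))];v=[o((248,112),(272,312)),o((138,72),(272,312))]
print(tri(s,u,b,v)); print(plane(s,u,.077))
e=plane(s,[o(p,(193,270)) for p in((45,272),(350,240),(35,134),(340,102))],.052);print(e,(e[0]+e[1])/2,(e[2]+e[3])/2,np.linalg.norm(e[0]-e[1]),np.linalg.norm(e[2]-e[3]))
# prediction: project tab-top and plate model lines for candidate
def chk(c,yaw):
    R=np.array([[np.cos(yaw),-np.sin(yaw),0],[np.sin(yaw),np.cos(yaw),0],[0,0,1]])
    P=np.array([[0,16,77],[0,-16,77],[0,54,52],[0,-54,52]])/1e3
    X=P@R.T+np.r_[c,0]
    print('top',(((proj(s,X)-(193,270))+.5)*8-.5).round().tolist(),'side',(((proj(b,X)-(272,312))+.5)*8-.5).round().tolist())
chk((.4914,.3355),-.136)
st=sensors.read_state();print(st['tool_pos'],st['eef_rot'][:,1],st['clock'])
E
```

```text
[[0.4936 0.3352 0.0752 0.0006]
 [0.5413 0.3267 0.0717 0.0005]]
[[0.4929 0.335  0.077 ]
 [0.5397 0.326  0.077 ]]
[[0.5021 0.3888 0.052 ]
 [0.4864 0.2817 0.052 ]
 [0.5518 0.3826 0.052 ]
 [0.536  0.2745 0.052 ]] [0.4942 0.3353 0.052 ] [0.5439 0.3286 0.052 ] 0.10826735063551692 0.10920037458003676
top [[141.0, 257.0], [232.0, 246.0], [46.0, 281.0], [351.0, 246.0]] side [[234.0, 140.0], [274.0, 82.0], [187.0, 257.0], [320.0, 60.0]]
[0.4978 0.2002 0.1793] [ 0.9926 -0.1215  0.0014] 11.1
```

The enlarged crops confirm it: the far pad has the thick brown lining, and the near pad is worn, with its tab top at about (187,247) in the top crop. The tab comes out at (0.4935, 0.3352), height 75 mm against 77 expected, and the ear span is 108 mm as specified. Going to the tab now.

{"method": "apply_moves", "body": {
  "rows": [
    {"x": -0.1,"y": 4,"z": 0,"roll": -0.02,"fingers": 0.38},
    {"x": -0.3,"y": 9,"z": 0,"roll": -0.02,"fingers": 0.38},
    {"x": -0.4,"y": 13.5,"z": 0,"roll": -0.02,"fingers": 0.38},
    {"x": -0.4,"y": 13.5,"z": -3,"roll": -0.02,"fingers": 0.38},
    {"x": -0.4,"y": 13.5,"z": -6,"roll": -0.02,"fingers": 0.38},
    {"x": -0.4,"y": 13.5,"z": -6,"roll": -0.02,"fingers": 0.38},
    {"x": -0.4,"y": 13.5,"z": -6,"roll": -0.02,"fingers": 0.38}
  ]
}}

```text
clock: 11.98
tool_pos: [0.4952, 0.3326, 0.1196]
eef_rot: [[0.147, 0.989, 0.002], [0.989, -0.147, 0.0], [0.001, 0.002, -1.0]]
force: [0.4, -0.1, -0.6]
finger_gap: 0.0325
grip_force: 0.0
```

{"method": "apply_moves", "body": {
  "rows": [
    {"x": 0,"y": 0,"z": -1,"roll": 0,"fingers": 0.38},
    {"x": 0,"y": 0,"z": -2,"roll": 0,"fingers": 0.38},
    {"x": 0,"y": 0,"z": -3.5,"roll": 0,"fingers": 0.38},
    {"x": 0,"y": 0,"z": -4.8,"roll": 0,"fingers": 0.38},
    {"x": 0,"y": 0,"z": -4.8,"roll": 0,"fingers": 0.38},
    {"x": 0,"y": 0,"z": -4.8,"roll": 0,"fingers": 0.38}
  ]
}}

```text
clock: 12.72
tool_pos: [0.4938, 0.3337, 0.0702]
eef_rot: [[0.145, 0.989, 0.0], [0.989, -0.145, -0.0], [-0.0, 0.0, -1.0]]
force: [0.4, 0.3, 0.4]
finger_gap: 0.0324
grip_force: 0.0
```

{"method": "apply_moves", "body": {
  "rows": [
    {"x": 0,"y": 0,"z": 0,"roll": 0,"fingers": 0.2},
    {"x": 0,"y": 0,"z": 0,"roll": 0,"fingers": 0.1},
    {"x": 0,"y": 0,"z": 0,"roll": 0,"fingers": 0},
    {"x": 0,"y": 0,"z": 0,"roll": 0,"fingers": 0},
    {"x": 0,"y": 0,"z": 0,"roll": 0,"fingers": 0}
  ],
  "force": 40
}}

```text
clock: 13.35
tool_pos: [0.4934, 0.334, 0.0707]
eef_rot: [[0.144, 0.99, -0.0], [0.99, -0.144, 0.0], [0.0, -0.001, -1.0]]
force: [-2.7, 0.7, 5.0]
finger_gap: 0.0054
grip_force: 40.3
```

{"method": "apply_moves", "body": {
  "rows": [
    {"x": 0,"y": 0,"z": 0,"roll": 0,"fingers": 0},
    {"x": 0,"y": 0,"z": 0.5,"roll": 0,"fingers": 0},
    {"x": 0,"y": 0,"z": 1,"roll": 0,"fingers": 0},
    {"x": 0,"y": 0,"z": 2,"roll": 0,"fingers": 0},
    {"x": 0,"y": 0,"z": 3,"roll": 0,"fingers": 0},
    {"x": 0,"y": 0,"z": 4,"roll": 0,"fingers": 0},
    {"x": 0,"y": 0,"z": 5,"roll": 0,"fingers": 0},
    {"x": 0,"y": 0,"z": 7,"roll": 0,"fingers": 0},
    {"x": 0,"y": 0,"z": 9,"roll": 0,"fingers": 0},
    {"x": 0,"y": 0,"z": 9,"roll": 0,"fingers": 0}
  ],
  "force": 70
}}

```text
clock: 14.6
tool_pos: [0.4951, 0.3344, 0.1627]
eef_rot: [[0.145, 0.989, 0.004], [0.989, -0.145, 0.003], [0.003, 0.004, -1.0]]
force: [-0.2, -0.9, -1.6]
finger_gap: 0.0048
grip_force: 69.9
```

{"method": "apply_moves", "body": {
  "rows": [
    {"x": 0,"y": -1,"z": 2,"roll": 0,"fingers": 0},
    {"x": 0,"y": -4,"z": 4,"roll": 0.02,"fingers": 0},
    {"x": 0,"y": -8,"z": 6,"roll": 0.04,"fingers": 0},
    {"x": 0,"y": -12,"z": 8,"roll": 0.06,"fingers": 0},
    {"x": 0,"y": -16,"z": 8.4,"roll": 0.08,"fingers": 0},
    {"x": 0,"y": -20,"z": 8.4,"roll": 0.1,"fingers": 0},
    {"x": 1,"y": -24,"z": 8.4,"roll": 0.11,"fingers": 0},
    {"x": 3,"y": -27,"z": 8.4,"roll": 0.11,"fingers": 0},
    {"x": 6,"y": -29,"z": 8.4,"roll": 0.11,"fingers": 0},
    {"x": 8,"y": -29.7,"z": 8.4,"roll": 0.11,"fingers": 0},
    {"x": 8,"y": -29.7,"z": 8.4,"roll": 0.11,"fingers": 0},
    {"x": 8,"y": -29.7,"z": 8.4,"roll": 0.11,"fingers": 0}
  ]
}}

```text
clock: 16.1
tool_pos: [0.572, 0.0367, 0.2441]
eef_rot: [[0.035, 0.999, -0.002], [0.999, -0.035, 0.0], [0.0, -0.002, -1.0]]
force: [-0.9, -0.0, -2.5]
finger_gap: 0.0047
grip_force: 69.7
```

```bash
python3 - <<'E'
from h import *
for i in range(4): s=snap('side','side4.png')
st=sensors.read_state();print(st['tool_pos'],st['eef_rot'],st['force'],st['finger_gap'])
E
```

```text
[0.57259857 0.03736207 0.24422855] [[ 3.40715756e-02  9.99418843e-01 -1.05075422e-03]
 [ 9.99419308e-01 -3.40711155e-02  4.52691931e-04]
 [ 4.16628477e-04 -1.06556798e-03 -9.99999345e-01]] [ 0.36278462  0.41969831 -1.89773838] 0.004714036374165859
```

{"method": "apply_moves", "body": {
  "rows": [
    {"x": 2,"y": 0,"z": 0,"roll": 0,"fingers": 0},
    {"x": 4,"y": 0,"z": 0,"roll": 0,"fingers": 0},
    {"x": 5.5,"y": 0,"z": 0.1,"roll": 0,"fingers": 0},
    {"x": 6.5,"y": 0,"z": 0.1,"roll": 0,"fingers": 0},
    {"x": 6.8,"y": 0,"z": 0.1,"roll": 0,"fingers": 0},
    {"x": 6.8,"y": 0,"z": 0.1,"roll": 0,"fingers": 0},
    {"x": 6.8,"y": 0,"z": 0.1,"roll": 0,"fingers": 0},
    {"x": 6.8,"y": 0,"z": 0.1,"roll": 0,"fingers": 0}
  ]
}}

```text
clock: 17.3
tool_pos: [0.6412, 0.0368, 0.2453]
eef_rot: [[0.035, 0.999, -0.0], [0.999, -0.035, 0.0], [0.0, -0.0, -1.0]]
force: [0.2, -0.3, -2.2]
finger_gap: 0.0042
grip_force: 69.8
```

```bash
python3 - <<'E'
from h import *
np.set_printoptions(precision=4,suppress=True)
s=snap('side','side5.png');t=snap('top','top5.png')
a=cv2.imread('pics/side5.png');b=cv2.imread('pics/top5.png')
f=lambda a,x,y:cv2.resize(a[y:y+75,x:x+50],(400,600),interpolation=cv2.INTER_CUBIC)
cv2.imwrite('pics/cropH.png',np.hstack([f(a,245,200),f(b,265,145)]))
st=sensors.read_state();p=st['tool_pos'];print(p,st['eef_rot'][:,1],st['force'],st['finger_gap'])
y=np.radians(-2);R=np.array([[np.cos(y),-np.sin(y),0],[np.sin(y),np.cos(y),0],[0,0,1]])
L=np.array([[.7466,.0352,.2048]]);Q=np.array([[0,46,-18.7],[0,-46,-18.7],[0,46,-60.7],[0,-46,-60.7],[0,16,6.3],[0,-16,6.3]])/1e3@R.T+p+[0,.001,0]
for c,o in((s,(245,200)),(t,(265,145))): print((((proj(c,np.r_[L,Q])-o)+.5)*8-.5).round().tolist())
E
```

```text
[0.6413 0.0368 0.2453] [ 0.9994 -0.035  -0.0002] [ 0.7096 -0.1592 -2.4973] 0.0045855784332507685
[[146.0, 167.0], [324.0, 232.0], [410.0, 115.0], [329.0, 314.0], [414.0, 195.0], [350.0, 143.0], [381.0, 103.0]]
[[259.0, 249.0], [190.0, 540.0], [464.0, 483.0], [196.0, 581.0], [462.0, 526.0], [278.0, 496.0], [374.0, 476.0]]
```

View pics/cropH.png

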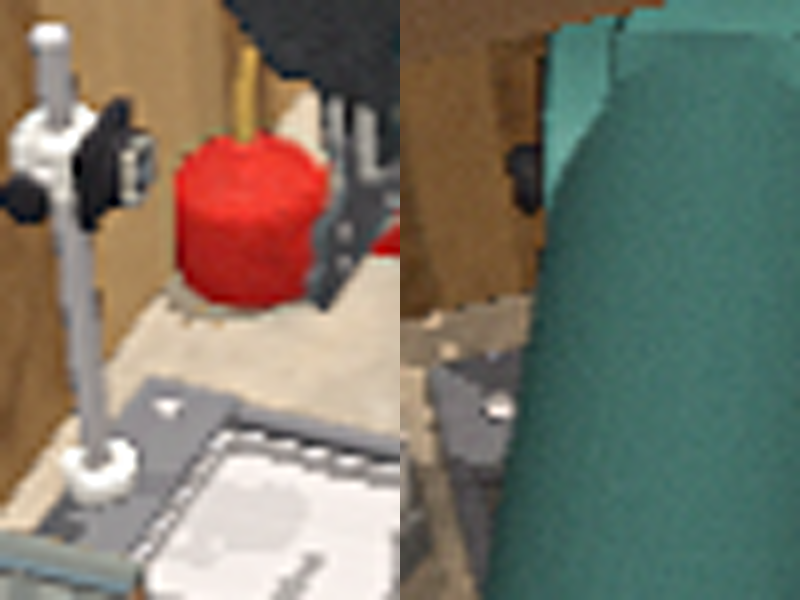

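The side crop shows the pad upright in the gripper, with its edge at (318,225–305) within about 1 px of prediction. The lens disc is centred near (140,170) and the tray is still home, with the pad over it. One millimetre-scale correction, then settle and hand in.

{"method": "apply_moves", "body": {
  "rows": [
    {"x": 0.1,"y": 0.1,"z": -0.1,"roll": 0,"fingers": 0},
    {"x": 0.1,"y": 0.1,"z": -0.1,"roll": 0,"fingers": 0},
    {"x": 0.1,"y": 0.1,"z": -0.1,"roll": 0,"fingers": 0},
    {"x": 0.1,"y": 0.1,"z": -0.1,"roll": 0,"fingers": 0},
    {"x": 0.1,"y": 0.1,"z": -0.1,"roll": 0,"fingers": 0},
    {"x": 0.1,"y": 0.1,"z": -0.1,"roll": 0,"fingers": 0}
  ]
}}

```text
clock: 18.15
tool_pos: [0.6426, 0.0378, 0.2443]
eef_rot: [[0.035, 0.999, -0.0], [0.999, -0.035, -0.0], [-0.0, -0.0, -1.0]]
force: [0.2, 0.0, -2.5]
finger_gap: 0.0046
grip_force: 69.8
```

```bash
python3 -c "
from h import *
s=sensors.read_state();print(s['tool_pos'],abs(s['qd']).max(),s['finger_gap']);print(robot.job_done())"
```

```text
[0.64260919 0.03776047 0.24429648] 0.0016127943529896166 0.004560882454556616
the job is handed in; nothing more can be done
None
```

The job is handed in at about 18 s: the tray is home against the crossbar, and the worn pad is held still above it, upright, lining facing the lens about 100 mm away and centred to within a few millimetres by my measurements; no verdict came back.

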